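Lay up a box-section frame and hold it against the sprung fixture for tacking

TASK

One short leg already lies in the tacking fixture: lay the other short length of box section flat in the empty lane beside it, and the long length flat and centred across the rear ends of both legs, so the three form one frame. Then push on the long piece so that the whole frame drives the sprung shoe back until both legs butt firmly on the fixed stops with no gap at any joint, without ramming it, and finish while still holding the frame there against the spring: do not let go. Leave the other things on the table where they are.

Things in the scene. Friction and masses are not known exactly. Their poses are not given: they have to be found in the camera images.
- fixture: Steel tacking fixture fixed to the table: dark slab 250 (x) x 170 (y) x 15 mm, origin at the centre of its underside, z up. Two lanes for the legs run along its x, towards shoe and stops at +x, centred at y = +40 and -40 mm. The slab behind the lanes (x below -30 mm) is bare, for the cross piece. Grey spring housing behind the shoe: x = 90 to 125, 50 wide, 42 mm above the slab.
- free_lane (a point): Point on the slab's top (15 mm above the table) at fixture x = 0, y = -40 mm: middle of the empty lane. Each lane lies between two low steel ribs, 5 mm high above the slab, 4 mm thick, 38 mm apart inside, from fixture x = -15 to +30 mm. A leg's centre is at fixture x = +10 mm when it just touches the free shoe and +20 mm when on the stop.
- cross_home (a point): Point on the slab's top at fixture x = -40 mm, y = 0: where the centre of the cross piece's underside is when the frame is fully home. Axes as the fixture's.
- stops: The two fixed steel hard stops, part of the fixture (this frame coincides with the fixture's): blocks 24 mm wide (|y| = 42 to 66 mm) and 30 mm high above the slab, one each side of the shoe; their faces towards the legs are at fixture x = +65 mm. The legs' front ends meet them.
- plunger (a joint): Travel of the sprung shoe towards fixture +x, in m: 0 free, 0.010 when the legs are on the hard stops. The spring pushes back with 3 N at the start of travel and 6 N at 0.010; sliding the three pieces along adds 1 to 4 N of friction (more if pressed down), so a push of about 16 to 20 N seats the frame firmly.
- shoe_face (a point): Centre of the brass shoe's front face, which both legs' ends meet on their inner half: 76 mm wide in y, 22 mm high, centred 16 mm above the slab; at fixture x = +55 mm when free, i.e. 10 mm proud of the stops.
- leg_a: Short leg already in the lane at fixture y = +40, some mm short of the shoe: aluminium box section 30 x 30 mm, 3 mm wall, 90 mm long, about 80 g. Origin at the centre of its underside, x along its length.
- leg_b: The other, identical short leg (30 x 30 x 90 mm), lying loose on the table left or right of the fixture; goes into the lane at fixture y = -40, lying along fixture x. Origin at the centre of its underside, x along its length.
- cross: Long cross piece: the same box section, 30 x 30 x 120 mm long, about 110 g, loose on the other side of the fixture; goes across the legs' rear ends, lying along fixture y and centred at y = 0. Between the legs there is about 50 mm of free space for a finger. Origin at the centre of its underside, x along its length.
- mug: Bystander: white mug, 80 mm across, 90 mm high; origin under its centre.
- flange_ring: Bystander: flat steel ring, 90 mm across, 6 mm thick; origin under its centre.
- filler_neck: Bystander: aluminium filler neck, flange 72 mm across, 28 mm high; origin under its centre.
- screwdriver: Bystander: screwdriver lying near the robot.
- wrench: Bystander: wrench lying near the robot.
- cup_brush: Bystander: round wire cup brush, 68 mm across, 45 mm high; origin under its centre.
- tube_offcut: Bystander: upright round steel tube offcut, 44 mm across, 50 mm high; origin under its centre.
Not all that is in view belongs to the job. Leave any black or blue look-alike of the cross alone.

How it is judged:
By the outcome, as a careful person would: the job done as asked, in the order asked, and still so for the second after the job is handed in, while the arm keeps its last pose, push and grip.
It also fails if it takes over 69 s, if anything falls off the work surface, if the arm or the gripper's body presses on something with over 40 N, if the wrist force passes 120 N, or if a joint passes its speed limit or range.

ROBOT

A 6-joint arm with a two-finger parallel gripper is mounted at the origin on the work surface. World frame = base frame: x ahead of the robot, y to its left, z up, the work surface at z = 0. Lengths are in m, angles in rad, forces in N, time in s.
With the tool pointing down it reaches from about 0.3 to 0.875 m from the base axis. Payload 6.4 kg.
Tool frame: the origin (TCP) lies on the mounting face of the last link; the fingertips stand 173 mm ahead of it and the grasp point (between the pads) lies 155 mm ahead of it (ctrl.grip_point_offset is the distance from the TCP to the grasp point, in m); z points along the fingers, y is the line along which they close (so a half turn about z gives the same grasp; the last joint's range is limited). The gripper opens to 85 mm and grips with 20 to 120 N. Pads are 22 mm wide; open, the fingers measure 114 mm over their backs; the gripper's body (76 mm by 85 mm) begins 54 mm behind the grasp point. The pads swing forward as they close: fully open they stand 13 mm farther back than shut.
Start: joints at [-1.326, 0.181, 1.607, -0, 1.354, -0.206], TCP at [0.251, -0.518, 0.405] pointing down, gripper open.
Joint ranges: [-2.99, 2.99], [-0.89, 2.07], [0.3, 2.58], [-1.14, 4.28], [0, 2.63], [-3.12, 3.12]. Speed limits (rad/s): [2.57, 2.57, 3.01, 3.14, 3.14, 3.14].

INTERFACE

Orientations are given as a unit quaternion [w, x, y, z].
In Python, from bench import status, imaging, ctrl, models gives the robot as it stands.
- The arm moves only by the tool send_rows, never from a script. Its argument "commands" is a list that holds one entry, the list of rows, each a list of 6 numbers: the shift along the tool's x, y, z normalised to -1 to 1, where 1 is 3 cm, then the turn, a rotation vector about the tool's x, y, z normalised to -1 to 1, where 1 is 0.1 rad. A call has 1 to 8 rows; each row shifts and turns the commanded pose from where the row before left it, along the tool's axes as they then stand; what a row does not reach is not made up. A row lasts 1/12 s, in which the tool goes at most 41.7 mm and 7.16 degrees, less where a joint would pass 70% of its speed; a pose out of reach is approached as far as the arm can. A call with a number of a shift or a turn outside -1 to 1 is refused whole. A call with a gripper value outside its range is refused whole. "jaw" is the opening, from 0 (shut) to 1 (fully open), set as the call begins (left out, the last holds). The fingers move at their own pace and stop on an object; the grip force is fixed at half the most. Time passes only in rows, so rows that do not move let the fingers close. It gives the time, the measured TCP pose, the force, the opening and the grip force at its end, in the units of the state.
- status.get_obs(): the state, without advancing time (a new reading comes with each control period).
- imaging.camera(name): name is "side" or "top" or "wrist"; returns a dict with "image" (480x640x3 uint8, blue, green, red), "depth" (480x640 float32, m along the optical axis (not along the pixel's ray), 0 where there is no reading), "mtx" (3x3 intrinsics, pixels), "pose" (4x4, takes a point from camera to world coordinates). Camera axes: x right, y down, z forward; pixel columns grow to the right and rows downward; lengths in m; the calibration is good to about 2 mm. A picture is of the moment at which its call begins.
- ctrl.hand_in(): hands the job in; it is judged then, once.
Trained networks look in a picture, given as the dict that the camera call returned (one of the last four; its "shot" number tells which), for a name from the list of things; names that differ only in an ending like _2 or _b are one class to them, and where a whole thing is asked for, a point or a joint stands for the part that bears it (a point fixed in the world has none). Each returns a list of dicts, best first, with "confidence" (0 to 1); they miss things now and then, are a little off and sometimes report something else, mostly with a low value. They report only what shows in the picture. A call takes as long as a camera call. They do not tell look-alikes from the thing itself.
- models.recognise(picture, name): "centre" ([column, row] in pixels, amid what is visible of it).
- models.regions_of(picture, name): "region" (480x640 bool, what is visible of it) and "centre" ([column, row] in pixels, amid what is visible of it).
The state is a dict: "time_s": time; "q": joint angles; "dq": joint speeds; "joint_efforts": joint torques, N m; "eef_pos": TCP position; "eef_rot": TCP orientation; "wrist_force": force on the tool from outside, world axes, zero at the start; "torque": the same for the moment, N m; "opening": opening from 0.0 (shut) to 1.0 (fully open); "grasp_force": force on a finger pad.
Only numpy, scipy, OpenCV 4.12 (cv2) and the standard library are available. Lean on these libraries where they do the work, as an engineer would, in place of code of your own. Each camera call takes 0.05 s, during which the arm holds its last target. There are 200 camera calls.

## Working session

There is one attempt and no reset: what is moved stays moved. The work goes in short steps, Python scripts to look and compute and a tool call to move; the robot and the scene stay as the last step left them, time stands still between calls to the robot, and variables do not carry over. Pictures are saved under pics/ and viewed, at most 10 in all, crops included, and the job is handed in when it is done.

Besides the shell and the picture viewer there is one more tool, called after "Request:" as a command line: name --argument value ..., lists and objects as JSON in quotes. send_rows: Moves the arm, as the interface text tells. Its arguments: {"type":"object","properties":{"commands":{"type":"array"},"jaw":{"type":"number"}},"required":["commands"]}

```bash
ls; mkdir -p pics
cat > h.py <<'E'
import numpy as np, cv2
from bench import status, imaging, ctrl, models
def px2w(p,uv,z):
    K=p["mtx"];T=p["pose"];d=T[:3,:3]@np.linalg.inv(K)@np.array([uv[0],uv[1],1.]);o=T[:3,3]
    return o+d*(z-o[2])/d[2]
def cloud(p):
    K=p["mtx"];d=p["depth"];v,u=np.mgrid[:480,:640]
    P=np.stack([(u-K[0,2])/K[0,0]*d,(v-K[1,2])/K[1,1]*d,d],-1)
    return P@p["pose"][:3,:3].T+p["pose"][:3,3]
E
python3 - <<'E'
from h import *
s=status.get_obs();print({k:np.round(v,3) for k,v in s.items()}, ctrl.grip_point_offset)
for n in ["top","side"]:
    p=imaging.camera(n);cv2.imwrite(f"pics/{n}0.png",p["image"])
    C=cloud(p);print(n,p["pose"][:3,3].round(3))
    for t in ["leg_a","cross","fixture","shoe_face","mug","tube_offcut"]:
        for r in models.regions_of(p,t)[:5]:
            m=r["region"]&(p["depth"]>0);c=C[m];
            print(t,round(r["confidence"],2),np.round(r["centre"]),np.median(c,0).round(3),m.sum(), np.percentile(c[:,2],95).round(3))
E
```

```text
pics
{'time_s': np.float64(0.0), 'q': array([-1.326,  0.182,  1.608,  0.   ,  1.354, -0.206]), 'dq': array([-0.   , -0.001, -0.001, -0.   , -0.   , -0.001]), 'joint_efforts': array([ 1.0000e-03, -4.4487e+01, -3.5133e+01, -0.0000e+00,  9.0000e-03,
        0.0000e+00]), 'eef_pos': array([ 0.25 , -0.517,  0.404]), 'eef_rot': array([-0.001,  0.975,  0.223, -0.   ]), 'wrist_force': array([-0.188,  0.489, -0.214]), 'torque': array([-0.03 , -0.009, -0.077]), 'grasp_force': np.float64(0.0), 'opening': np.float64(1.006)} 0.1547
top [0.423 0.034 1.217]
leg_a 0.88 [324. 213.] [0.59  0.007 0.045] 440 0.049
leg_a 0.76 [439. 255.] [ 0.494 -0.288  0.029] 518 0.034
leg_a 0.67 [342. 216.] [ 0.583 -0.037  0.016] 6424 0.049
cross 0.88 [204. 260.] [0.465 0.308 0.03 ] 687 0.035
cross 0.76 [252. 265.] [0.466 0.181 0.03 ] 615 0.034
cross 0.67 [283. 305.] [0.358 0.114 0.023] 419 0.028
cross 0.65 [149. 265.] [0.452 0.433 0.031] 665 0.035
cross 0.6 [180. 328.] [0.301 0.362 0.03 ] 724 0.034
fixture 0.91 [344. 216.] [ 0.582 -0.039  0.016] 6370 0.049
shoe_face 0.75 [346. 193.] [ 0.643 -0.048  0.04 ] 232 0.045
mug 0.55 [176. 180.] [0.678 0.376 0.043] 1276 0.091
tube_offcut 0.76 [138. 212.] [0.588 0.464 0.033] 240 0.052
tube_offcut 0.7 [227. 166.] [0.706 0.253 0.009] 633 0.03
side [-0.216  1.191  0.996]
leg_a 0.78 [373. 202.] [ 0.492 -0.285  0.026] 341 0.037
leg_a 0.66 [297. 235.] [0.582 0.01  0.042] 429 0.05
cross 0.94 [245. 349.] [0.443 0.445 0.03 ] 779 0.034
cross 0.72 [319. 355.] [0.294 0.368 0.029] 1042 0.034
cross 0.7 [271. 316.] [0.457 0.313 0.029] 777 0.034
cross 0.65 [301. 288.] [0.458 0.191 0.03 ] 525 0.035
fixture 0.6 [312. 233.] [ 0.572 -0.032  0.018] 3161 0.051
shoe_face 0.45 [293. 217.] [ 0.635 -0.056  0.038] 135 0.047
shoe_face 0.43 [328. 186.] [ 0.676 -0.29   0.008] 158 0.012
mug 0.9 [188. 290.] [0.665 0.378 0.059] 1569 0.09
tube_offcut 0.59 [188. 330.] [0.58  0.466 0.033] 492 0.051
```

View pics/top0.png

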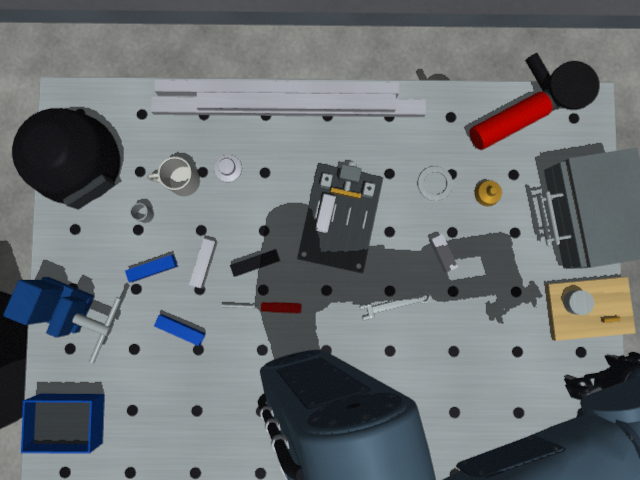

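View pics/side0.png

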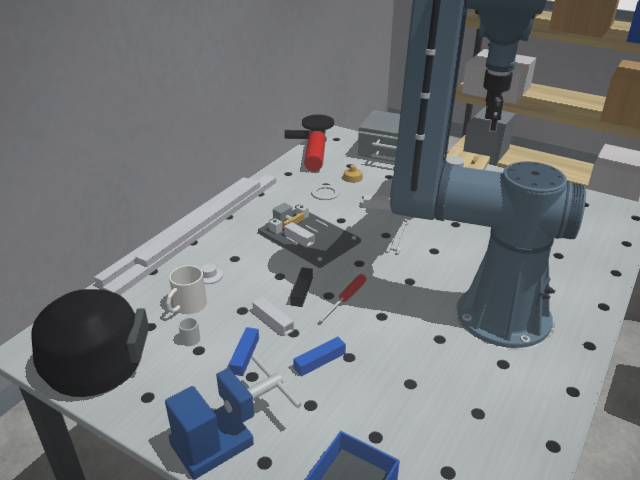

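The top view shows the fixture at (343,215), pointing up and right, with leg_a at (325,212). leg_b is the grey piece at (440,252). Things that could be taken for the cross: grey at (203,261), black at (255,262), blue at (151,267) and blue at (180,328). By the description I choose the grey one at (203,261).

Run:
```python
from h import *
def rect(c): 
    r=cv2.minAreaRect((c[:,:2]*1000).astype(np.float32)); b=cv2.boxPoints(r)
    e=[b[1]-b[0],b[2]-b[1]]; e=max(e,key=np.linalg.norm); return np.round(r[0],1),np.round(r[1],1),round(np.degrees(np.arctan2(e[1],e[0]))%180,1)
for n in ["top","side"]:
    p=imaging.camera(n);C=cloud(p)
    for t in ["leg_b","cross","fixture"]:
        for r in models.regions_of(p,t)[:5]:
            m=r["region"]&(p["depth"]>0);c=C[m]
            top=c[(c[:,2]>np.percentile(c[:,2],90)-.008)] if t!="fixture" else c[(c[:,2]>.008)]
            bgr=np.median(p["image"][m],0)
            print(n,t,round(r["confidence"],2),np.round(r["centre"]),bgr,rect(top),np.median(top[:,2]).round(3))
    if n=="top":
        cv2.imwrite("pics/crops.png",np.hstack([cv2.resize(p["image"][225:300,120:280],None,fx=2.5,fy=2.5,interpolation=2),cv2.resize(p["image"][215:290,390:490],None,fx=2.5,fy=2.5,interpolation=2)])) 
        cv2.imwrite("pics/fix.png",cv2.resize(p["image"][150:280,280:400],None,fx=4.5,fy=4.5,interpolation=2))
        for uv in [(320,163),(382,178),(361,271),(298,258)]: print(px2w(p,uv,.015).round(3))
```

```text
top leg_b 0.91 [440. 255.] [90. 86. 85.] (array([ 494.3, -291. ]), array([89.6, 31.3]), np.float32(24.3)) 0.03
top leg_b 0.71 [325. 211.] [189. 181. 179.] (array([590.8,   5.8]), array([29.3, 90.7]), np.float32(167.1)) 0.046
top cross 0.88 [203. 260.] [187. 179. 176.] (array([464.6, 310.1]), array([ 31.3, 117.7]), np.float32(164.2)) 0.031
top cross 0.87 [151. 268.] [168.  71.  16.] (array([450.9, 438.8]), array([ 30.5, 121.3]), np.float32(109.2)) 0.031
top cross 0.73 [179. 330.] [172.  74.  20.] (array([300. , 364.1]), array([120.5,  31. ]), np.float32(67.1)) 0.031
top cross 0.66 [254. 260.] [28. 26. 25.] (array([466.9, 180.4]), array([ 30.1, 119.7]), np.float32(109.8)) 0.031
top cross 0.38 [342. 214.] [65. 62. 57.] (array([642.1, -24.9]), array([119.9, 164.2]), np.float32(129.0)) 0.046
top fixture 0.85 [345. 217.] [65. 62. 57.] (array([588.8, -33.8]), array([170.2, 262.2]), np.float32(168.2)) 0.016
top fixture 0.64 [344. 190.] [ 46.  127.  145.5] (array([653.6, -47. ]), array([76.4, 36.3]), np.float32(77.6)) 0.039
[0.722 0.019 0.015]
[ 0.685 -0.138  0.015]
[ 0.448 -0.085  0.015]
[0.48  0.073 0.015]
side leg_b 0.76 [375. 201.] [114. 111. 109.] (array([392.5, -86.4]), array([ 77.3, 502. ]), np.float32(116.6)) 0.033
side leg_b 0.62 [297. 234.] [133. 130. 129.] (array([587.9,   1.2]), array([39.1, 96.6]), np.float32(166.0)) 0.047
side cross 0.92 [320. 355.] [170. 101.  62.] (array([297. , 360.3]), array([122.5,  35.9]), np.float32(65.0)) 0.031
side cross 0.91 [272. 315.] [188. 186. 182.] (array([462.8, 307.1]), array([ 34.5, 124.4]), np.float32(163.1)) 0.031
side cross 0.9 [243. 349.] [182. 101.  61.] (array([448.7, 435. ]), array([ 32.7, 126.3]), np.float32(108.6)) 0.031
side cross 0.59 [298. 287.] [51.  49.5 48. ] (array([464.2, 176.7]), array([ 31.6, 128.6]), np.float32(110.4)) 0.032
side fixture 0.58 [313. 236.] [92. 90. 86.] (array([584.3, -36.1]), array([176.7, 269.8]), np.float32(168.4)) 0.018
```

View pics/crops.png

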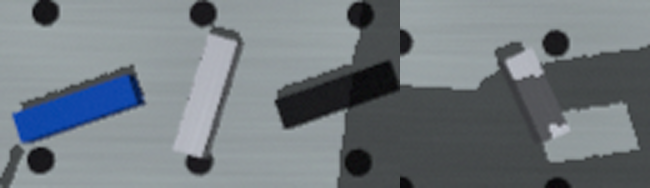

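View pics/fix.png

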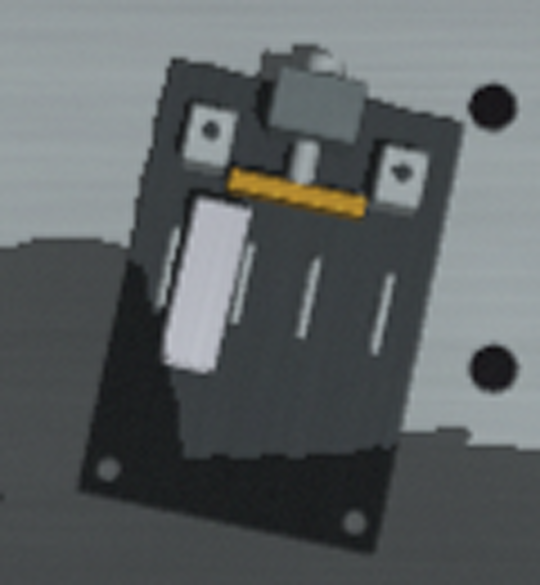

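The crops confirm the choices: the grey bar at crop (205,90) is the cross, between a blue and a black look-alike. The single grey bar on the right, at crop (530,95), is leg_b. The fixture crop shows leg_a in the left lane short of the brass shoe and the right lane empty.

```bash
cat >> h.py <<'E'
from scipy.spatial.transform import Rotation as Rn
FX=np.array([.584,-.0335]);FY=np.radians(-12.4)
def fix(x,y): c,s=np.cos(FY),np.sin(FY); return FX+[c*x-s*y,s*x+c*y]
def tofix(p): c,s=np.cos(FY),np.sin(FY); d=np.asarray(p)[:2]-FX; return np.array([c*d[0]+s*d[1],-s*d[0]+c*d[1]])
def state():
    s=status.get_obs();q=s["eef_rot"];R=Rn.from_quat([q[1],q[2],q[3],q[0]]).as_matrix()
    g=s["eef_pos"]+R[:,2]*.1547; yaw=np.degrees(np.arctan2(R[1,0],R[0,0])); return s,R,g,yaw
def plan(xyz,yawd):
    s,R,g,yaw=state(); dy=(yawd-yaw+180)%360-180
    v=np.array([R[:2,:].T@np.array([*(np.asarray(xyz)[:2]-g[:2])])]).ravel()
    print("t",round(s["time_s"],2),"grasp",g.round(4),"yaw",round(yaw,2),"tiltxy",R[:2,2].round(4),"F",np.round(s["wrist_force"],1),"open",round(float(s["opening"]),3),"gf",round(float(s["grasp_force"]),1))
    print(" shift units NOW axes",(R.T@(np.asarray(xyz)-g)/.03).round(3)," turnz units",round(-np.radians(dy)/.1,3))
    a=np.radians(yawd);R2=np.array([[np.cos(a),np.sin(a),0],[np.sin(a),-np.cos(a),0],[0,0,-1]])
    print(" shift units AFTER turn axes",(R2.T@(np.asarray(xyz)-g)/.03).round(3))
def look(name,t="cross",zc=.03):
    p=imaging.camera(name);C=cloud(p);out=[]
    for r in models.regions_of(p,t)[:4]:
        m=r["region"]&(p["depth"]>0);c=C[m]
        if len(c)<20: continue
        zt=np.percentile(c[:,2],90);tp=c[abs(c[:,2]-zt)<.006]
        rr=cv2.minAreaRect((tp[:,:2]*1000).astype(np.float32));b=cv2.boxPoints(rr);e=max([b[1]-b[0],b[2]-b[1]],key=np.linalg.norm)
        print(name,t,round(r["confidence"],2),np.round(r["centre"]),"c",np.round(rr[0],1),"size",np.round(rr[1],1),"head",round(float(np.degrees(np.arctan2(e[1],e[0]))%180),1),"z",np.median(tp[:,2]).round(4),"bgr",np.median(p["image"][m],0),"fix",(tofix(np.array(rr[0])/1000)*1000).round(1))
    return p,C
E
python3 -c "
from h import *
plan([.4943,-.291,.13],24.3)"
```

```text
t 1.1 grasp [ 0.2505 -0.5176  0.25  ] yaw 25.83 tiltxy [-0.  0.] F [-0.1  0.9 -0. ] open 0.999 gf 0.0
 shift units NOW axes [10.604 -3.257  4.   ]  turnz units 0.267
 shift units AFTER turn axes [10.514 -3.539  4.   ]
```

Request:
send_rows --commands '[[[0.9,-0.27,0.3,0,0,0],[0.9,-0.27,0.3,0,0,0],[0.9,-0.27,0.3,0,0,0],[0.9,-0.27,0.3,0,0,0],[0.9,-0.27,0.3,0,0,0],[0.9,-0.27,0.3,0,0,0],[0.9,-0.27,0.3,0,0,0],[0.9,-0.27,0.3,0,0,0]]]'

```text
time_s: 1.77
eef_pos: [0.4176, -0.3641, 0.3324]
eef_rot: [0.0, 0.975, 0.223, 0.0]
wrist_force: [-0.0, -1.0, 0.1]
opening: 1.003
grasp_force: 0.0
```

Request:
send_rows --commands '[[[0.8,-0.27,0.4,0,0,0],[0.8,-0.27,0.4,0,0,0],[0.8,-0.27,0.4,0,0,0],[0.6,-0.2,0.3,0,0,0.27],[0.3,-0.1,0.1,0,0,0],[0,0,0,0,0,0]]]'

```text
time_s: 2.27
eef_pos: [0.4923, -0.2907, 0.2838]
eef_rot: [-0.001, 0.977, 0.212, -0.0]
wrist_force: [-0.8, 0.6, 0.4]
opening: 0.998
grasp_force: 0.0
```

Run:
```python
from h import *
p,C=look("wrist","leg_b");look("top","leg_b");plan([.4943,-.291,.024],24.3)
cv2.imwrite("pics/w1.png",p["image"])
```

```text
wrist leg_b 0.7 [327. 239.] c [ 494.3 -290.8] size [90.4 30.1] head 24.5 z 0.0313 bgr [148. 142. 140.] fix [ -32.4 -270.6]
top leg_b 0.8 [436. 245.] c [ 515.3 -281.3] size [43.7 29.9] head 23.1 z 0.0301 bgr [205. 197. 194.] fix [ -13.8 -256.8]
top leg_b 0.75 [324. 213.] c [590.    5.8] size [27.7 88.7] head 168.4 z 0.0458 bgr [203. 194. 191.] fix [-2.6 39.7]
t 2.47 grasp [ 0.4912 -0.2935  0.1308] yaw 24.25 tiltxy [ 0.0007 -0.0012] F [ 0.5 -0.6 -0.6] open 0.999 gf 0.0
 shift units NOW axes [ 0.127 -0.039  3.561]  turnz units -0.009
 shift units AFTER turn axes [ 0.127 -0.034  3.561]
```

View pics/w1.png

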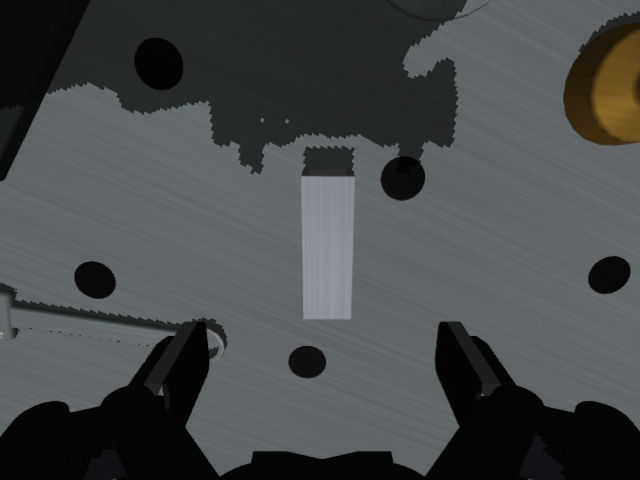

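The wrist view shows leg_b at (327,248), centred between the open fingers. The wrench end at (225,345) is clear of the fingers' path.

Request:
send_rows --commands '[[[0.13,-0.04,0.6,0,0,0],[0,0,0.9,0,0,0],[0,0,0.9,0,0,0],[0,0,0.7,0,0,0],[0,0,0.3,0,0,0],[0,0,0.16,0,0,0],[0,0,0,0,0,0]]]' --jaw 0.65

```text
time_s: 3.05
eef_pos: [0.4942, -0.2902, 0.1778]
eef_rot: [-0.0, 0.978, 0.21, -0.0]
wrist_force: [0.4, 0.6, -0.4]
opening: 0.655
grasp_force: 0.0
```

Request:
send_rows --commands '[[[0,0,0,0,0,0],[0,0,0,0,0,0],[0,0,0,0,0,0],[0,0,0,0,0,0],[0,0,0,0,0,0],[0,0,0,0,0,0],[0,0,0,0,0,0],[0,0,0,0,0,0]]]' --jaw 0

```text
time_s: 3.72
eef_pos: [0.4954, -0.2903, 0.1798]
eef_rot: [0.001, 0.978, 0.21, 0.001]
wrist_force: [-0.8, -0.3, 7.1]
opening: 0.338
grasp_force: 60.4
```

Run:
```python
from h import *
plan([*fix(0,-40/1000),.10],-12.4)
```

```text
t 3.72 grasp [ 0.4958 -0.2906  0.0251] yaw 24.29 tiltxy [ 0.0025 -0.0025] F [-0.8 -0.3  7.1] open 0.338 gf 60.4
 shift units NOW axes [ 5.414 -5.525 -2.507]  turnz units 6.404
 shift units AFTER turn axes [ 1.032 -7.67  -2.496]
```

Request:
send_rows --commands '[[[0,0,-0.6,0,0,0],[0,0,-0.9,0,0,0.8],[0,0,-0.9,0,0,0.9],[0,0,-0.6,0,0,0.9],[0,0,0,0,0,0.9],[0,0,0,0,0,0.9],[0,0,0,0,0,0.9],[0,0,0,0,0,0.9]]]'

```text
time_s: 4.38
eef_pos: [0.4946, -0.2894, 0.2685]
eef_rot: [0.0, 0.995, -0.1, 0.0]
wrist_force: [0.6, -0.5, -1.3]
opening: 0.342
grasp_force: 59.5
```

Request:
send_rows --commands '[[[0.1,-0.8,0,0,0,0.2],[0.1,-0.9,0,0,0,0],[0.1,-0.9,0,0,0,0],[0.1,-0.9,0,0,0,0],[0.1,-0.9,0,0,0,0],[0.1,-0.9,0,0,0,0],[0.1,-0.9,0,0,0,0],[0.1,-0.7,0,0,0,0]]]'

```text
time_s: 5.05
eef_pos: [0.5622, -0.0902, 0.2683]
eef_rot: [-0.0, 0.994, -0.107, 0.0]
wrist_force: [0.1, 0.3, -0.6]
opening: 0.344
grasp_force: 59.5
```

Run:
```python
from h import *
plan([*fix(0,-40/1000),.10],-12.4)
p,C=look("wrist","leg_b");look("top","leg_b")
cv2.imwrite("pics/w2.png",p["image"])
```

```text
t 5.05 grasp [ 0.5622 -0.0902  0.1136] yaw -12.33 tiltxy [0.0003 0.0003] F [ 0.1  0.3 -0.6] open 0.344 gf 59.5
 shift units NOW axes [ 0.304 -0.667  0.452]  turnz units 0.012
 shift units AFTER turn axes [ 0.303 -0.667  0.452]
wrist leg_b 0.66 [139. 249.] c [589.8   6.2] size [31.5 91.1] head 167.4 z 0.0463 bgr [80. 77. 75.] fix [-2.8 40. ]
wrist leg_b 0.64 [318. 327.] c [561.2 -88.6] size [30.3 89.4] head 167.7 z 0.1198 bgr [82. 79. 77.] fix [-10.5 -58.7]
top leg_b 0.74 [361. 236.] c [530.4 -81.5] size [30.2 29.2] head 76.0 z 0.1188 bgr [202. 193. 190.] fix [-42.  -58.4]
top leg_b 0.62 [324. 212.] c [590.3   5.6] size [29.9 89.7] head 167.0 z 0.0458 bgr [95. 91. 90.] fix [-2.2 39.6]
```

View pics/w2.png

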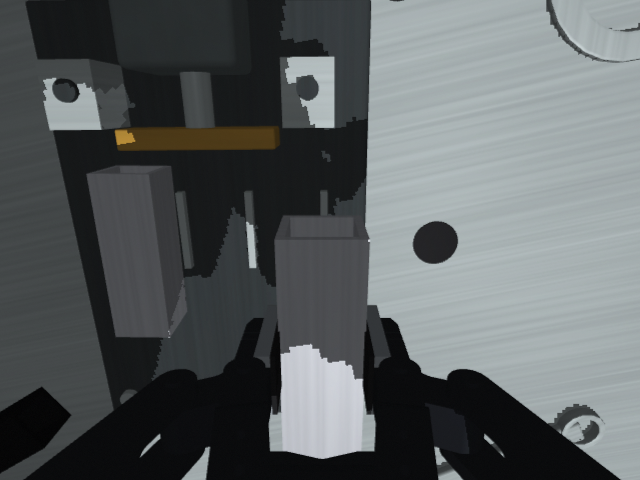

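The wrist view shows leg_b held level at (320,330) and in line with the lane. Both ribs of the free lane show, at (250,230) and (324,200), with leg_a at (135,250).

Run:
```python
from h import *
p=imaging.camera("wrist");C=cloud(p)
c,s=np.cos(FY),np.sin(FY)
P=C[...,:2]-FX;x=(c*P[...,0]+s*P[...,1])*1000;y=(-s*P[...,0]+c*P[...,1])*1000;z=C[...,2]*1000
m=(p["depth"]>0)
def st(n,mm):
    mm=mm&m; print(n,mm.sum(),"x",np.percentile(x[mm],[2,98]).round(1),"y",np.percentile(y[mm],[2,98]).round(1),"z",np.median(z[mm]).round(1)) if mm.sum()>5 else print(n,0)
slab=(z>12)&(z<17.5)&(abs(x)<60)&(abs(y)<90);print("slab z",np.median(z[slab&m]))
R=(z>18.5)&(z<24)&(x>-14)&(x<33)
for a,b in [(-80,-50),(-32,-8),(8,32)]: st(("rib",a,b),R&(y>a)&(y<b))
H=(z>43)&(z<48)&(x>60)&(x<90)
st("stopR",H&(y<-38)&(y>-75));st("stopL",H&(y>38)&(y<75))
# rib heading
q=R&(y>-32)&(y<-8)&m
if q.sum()>20: print(np.polyfit(x[q],y[q],1))
sh=(z>37)&(z<45)&(x>45)&(x<64)&(abs(y)<40);st("shoe",sh)
q=sh&m;print("shoe line",np.polyfit(y[q],x[q],1))
```

```text
slab z 16.341122142054772
('rib', -80, -50) 176 x [15.8 29.1] y [-61.  -57.6] z 21.3
('rib', -32, -8) 582 x [-13.   28.3] y [-19.8 -15.6] z 21.3
('rib', 8, 32) 942 x [-13.   30.3] y [18.1 25.6] z 21.2
stopR 2824 x [64.5 89.6] y [-63.7 -40.3] z 46.3
stopL 3139 x [63.2 89.6] y [43.8 67.7] z 46.3
[ 1.18540504e-02 -1.79244817e+01]
shoe 3543 x [53.5 63.5] y [-35.1  37.8] z 43.3
shoe line [-1.16952340e-02  5.86915422e+01]
```

```bash
sed -i 's/radians(-12.4)/radians(-11.8)/' h.py
python3 - <<'E'
from h import *
plan([*fix(0,-.040),.040],-11.8)
E
```

```text
t 5.3 grasp [ 0.5619 -0.0926  0.1134] yaw -12.35 tiltxy [ 0.0001 -0.0004] F [-0.4 -0.5  0.2] open 0.341 gf 59.6
 shift units NOW axes [ 0.312 -0.748  2.446]  turnz units -0.097
 shift units AFTER turn axes [ 0.32  -0.744  2.446]
```

Request:
send_rows --commands '[[[0.3,-0.4,0,0,0,-0.1],[0,-0.33,0,0,0,0],[0,0,0.6,0,0,0],[0,0,0.7,0,0,0],[0,0,0.3,0,0,0],[0,0,0.2,0,0,0],[0,0,0,0,0,0],[0,0,0,0,0,0]]]'

```text
time_s: 5.97
eef_pos: [0.5754, -0.0732, 0.2142]
eef_rot: [0.0, 0.995, -0.103, 0.0]
wrist_force: [0.6, -0.6, 0.9]
opening: 0.337
grasp_force: 59.6
```

Run:
```python
from h import *
p,C=look("wrist","leg_b");
for i in range(3): imaging.camera("wrist"); plan([*fix(0,-.040),.040],-11.8)
c,s=np.cos(FY),np.sin(FY)
P=C[...,:2]-FX;x=(c*P[...,0]+s*P[...,1])*1000;y=(-s*P[...,0]+c*P[...,1])*1000;z=C[...,2]*1000
R=(z>18.5)&(z<24)&(x>-14)&(x<33)&(p["depth"]>0)
for a,b in [(-80,-50),(-32,-8)]:
    q=R&(y>a)&(y<b);print(q.sum(),np.percentile(y[q],[2,98]),np.percentile(x[q],[2,98])) if q.sum()>5 else 0
```

```text
wrist leg_b 0.77 [128. 295.] c [591.3   6. ] size [31.6 88.8] head 167.3 z 0.0463 bgr [90. 86. 84.] fix [-0.9 40.1]
wrist leg_b 0.66 [323. 327.] c [574.1 -71.5] size [30.2 90. ] head 168.3 z 0.0656 bgr [92. 89. 87.] fix [ -1.9 -39.2]
t 6.12 grasp [ 0.5761 -0.0733  0.0603] yaw -11.83 tiltxy [ 0.0018 -0.0006] F [ 0.4  0.6 -1.6] open 0.338 gf 59.6
 shift units NOW axes [-0.016 -0.018  0.678]  turnz units -0.005
 shift units AFTER turn axes [-0.015 -0.017  0.678]
t 6.17 grasp [ 0.5761 -0.0732  0.0603] yaw -11.82 tiltxy [ 0.0018 -0.0006] F [0.1 0.3 0. ] open 0.336 gf 59.6
 shift units NOW axes [-0.013 -0.015  0.676]  turnz units -0.004
 shift units AFTER turn axes [-0.012 -0.015  0.676]
t 6.22 grasp [ 0.576  -0.0731  0.0602] yaw -11.82 tiltxy [ 0.0016 -0.0005] F [ 0.7  0.2 -0.9] open 0.338 gf 59.6
 shift units NOW axes [-0.009 -0.013  0.672]  turnz units -0.003
 shift units AFTER turn axes [-0.008 -0.013  0.672]
311 [-61.69006349 -59.75513671] [-2.73104095 28.57614862]
441 [-18.5786018  -15.77925929] [-2.46777946 28.50551575]
```

Request:
send_rows --commands '[[[0,-0.02,0.3,0,0,0],[0,0,0.2,0,0,0],[0,0,0.1,0,0,0],[0,0,0.07,0,0,0],[0,0,0,0,0,0]]]'

```text
time_s: 6.63
eef_pos: [0.5751, -0.072, 0.1948]
eef_rot: [-0.0, 0.995, -0.103, -0.001]
wrist_force: [-9.2, 2.6, 16.3]
opening: 0.337
grasp_force: 61.7
```

Run:
```python
from h import *
p,C=look("wrist","leg_b");look("side","leg_b")
plan([*fix(0,-.040),.040],-11.8)
```

```text
wrist leg_b 0.84 [322. 326.] c [573.3 -69.9] size [30.8 90.1] head 168.2 z 0.0463 bgr [99. 95. 93.] fix [ -3.  -37.8]
wrist leg_b 0.78 [102. 308.] c [591.5   6.1] size [32.1 88.6] head 167.2 z 0.0463 bgr [95. 91. 90.] fix [-0.7 40.3]
side leg_b 0.78 [296. 233.] c [588.6   3.2] size [37.7 99. ] head 163.8 z 0.0467 bgr [117. 115. 113.] fix [-3.  36.9]
side leg_b 0.5 [322. 224.] c [568.7 -69.2] size [43.3 92.7] head 179.7 z 0.0463 bgr [125.  121.5 120. ] fix [ -7.7 -38.1]
t 6.83 grasp [ 0.5748 -0.072   0.0401] yaw -11.79 tiltxy [-0.0022  0.0004] F [-9.3  3.  15.2] open 0.34 gf 61.7
 shift units NOW axes [0.039 0.016 0.004]  turnz units 0.001
 shift units AFTER turn axes [0.039 0.016 0.004]
```

Leg_b's top reads 46.3 mm, the same as leg_a's, so it lies flat in the lane. I'm releasing it.

Request:
send_rows --commands '[[[0,0,-0.05,0,0,0],[0,0,0,0,0,0],[0,0,0,0,0,0],[0,0,0,0,0,0],[0,0,-0.1,0,0,0],[0,0,-0.4,0,0,0],[0,0,-0.8,0,0,0],[0,0,-1,0,0,0]]]' --jaw 0.55

```text
time_s: 7.5
eef_pos: [0.5746, -0.072, 0.2637]
eef_rot: [-0.0, 0.995, -0.103, -0.002]
wrist_force: [0.6, -1.0, -0.5]
opening: 0.551
grasp_force: 0.0
```

Request:
send_rows --commands '[[[0,0,-0.7,0,0,0],[-0.2,0.2,-0.5,0,0,0.4],[-0.5,0.9,0,0,0,0],[-0.5,0.9,0,0,0,0],[-0.5,0.9,0,0,0,0],[-0.5,0.9,0,0,0,0],[-0.5,0.9,0,0,0,0],[-0.5,0.9,0,0,0,0]]]' --jaw 0.8

```text
time_s: 8.17
eef_pos: [0.4406, -0.2129, 0.3014]
eef_rot: [0.0, 0.992, -0.123, 0.001]
wrist_force: [0.4, -0.8, 0.8]
opening: 0.797
grasp_force: 0.0
```

Run:
```python
from h import *
look("top","leg_b")
plan([.4646,.310,.12],-15.8)
```

```text
top leg_b 0.96 [324. 213.] c [590.6   5.6] size [29.9 89.9] head 167.1 z 0.0457 bgr [197. 189. 186.] fix [-1.5 39.7]
top leg_b 0.84 [353. 221.] c [573.  -70.6] size [30.1 90. ] head 168.6 z 0.0456 bgr [96. 92. 90.] fix [ -3.2 -38.6]
t 8.27 grasp [ 0.4396 -0.2149  0.1466] yaw -14.33 tiltxy [ 0.0001 -0.0015] F [ 1.4 -0.1  0.1] open 0.804 gf 0.0
 shift units NOW axes [ -3.524 -17.159   0.86 ]  turnz units 0.256
 shift units AFTER turn axes [ -3.962 -17.061   0.887]
```

leg_b is seated in its lane (top view, heading 168.6°). I moved with the wrong y sign, but nothing was near; correcting towards the cross now.

Request:
send_rows --commands '[[[-0.2,-0.8,0,0,0,0.25],[-0.2,-0.95,0,0,0,0],[-0.2,-0.95,0,0,0,0],[-0.2,-0.95,0,0,0,0],[-0.2,-0.95,0,0,0,0],[-0.2,-0.95,0,0,0,0],[-0.2,-0.95,0,0,0,0],[-0.2,-0.95,0,0,0,0]]]'

```text
time_s: 8.93
eef_pos: [0.4547, 0.018, 0.3012]
eef_rot: [-0.0, 0.991, -0.135, 0.001]
wrist_force: [1.0, 0.2, -0.2]
opening: 0.802
grasp_force: 0.0
```

Request:
send_rows --commands '[[[-0.2,-0.95,0,0,0,0],[-0.2,-0.95,0,0,0,0],[-0.2,-0.95,0,0,0,0],[-0.2,-0.95,0,0,0,0],[-0.2,-0.95,0,0,0,0],[-0.2,-0.95,0,0,0,0],[-0.2,-0.95,0,0,0,0],[-0.2,-0.95,0,0,0,0]]]'

```text
time_s: 9.6
eef_pos: [0.4692, 0.2509, 0.3013]
eef_rot: [-0.0, 0.991, -0.135, 0.001]
wrist_force: [1.1, -0.5, -0.9]
opening: 0.8
grasp_force: 0.0
```

Request:
send_rows --commands '[[[-0.4,-0.9,0.2,0,0,0],[-0.4,-0.6,0.2,0,0,0],[0,-0.3,0.2,0,0,0],[0,0,0.2,0,0,0],[0,0,0,0,0,0]]]'

```text
time_s: 10.02
eef_pos: [0.4604, 0.3071, 0.2752]
eef_rot: [0.001, 0.991, -0.135, -0.001]
wrist_force: [-0.3, -0.2, 0.0]
opening: 0.793
grasp_force: 0.0
```

Run:
```python
from h import *
p,C=look("wrist","cross")
plan([.4646,.310,.024],-15.8)
cv2.imwrite("pics/w3.png",p["image"])
```

```text
wrist cross 0.9 [289. 446.] c [318.1 375.3] size [85.3  8.6] head 68.2 z 0.0215 bgr [62. 23.  8.] fix [-343.9  345.8]
wrist cross 0.74 [130. 314.] c [450.6 439.7] size [ 30.2 122.6] head 109.5 z 0.0314 bgr [180.  68.  21.] fix [-227.4  435.9]
wrist cross 0.72 [540. 181.] c [466.9 181.1] size [ 31.7 120.1] head 109.9 z 0.0312 bgr [21. 19. 19.] fix [-158.5  186.2]
wrist cross 0.67 [315. 239.] c [464.6 311.1] size [ 30.1 120.8] head 164.1 z 0.0313 bgr [86. 82. 81.] fix [-187.4  312.9]
t 10.12 grasp [0.4609 0.3061 0.1214] yaw -15.58 tiltxy [-0.0007 -0.0006] F [-0.5  0.7  0.2] open 0.802 gf 0.0
 shift units NOW axes [ 0.087 -0.161  3.246]  turnz units 0.038
 shift units AFTER turn axes [ 0.085 -0.158  3.246]
```

View pics/w3.png

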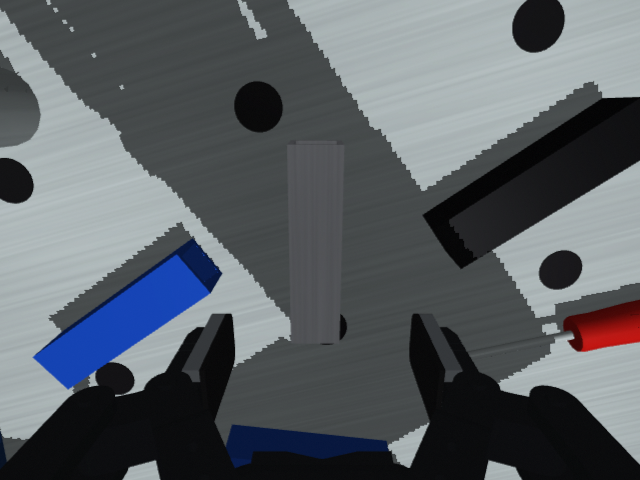

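The wrist view shows the grey cross at (315,240), central between the fingers. The blue pieces at (135,310) and (300,440) and the black one at (540,180) are clear of them.

Request:
send_rows --commands '[[[0.1,-0.17,0.5,0,0,0.04],[0,0,0.8,0,0,0],[0,0,0.9,0,0,0],[0,0,0.6,0,0,0],[0,0,0.3,0,0,0],[0,0,0.17,0,0,0],[0,0,0,0,0,0]]]' --jaw 0.65

```text
time_s: 10.7
eef_pos: [0.4653, 0.3105, 0.1779]
eef_rot: [0.0, 0.99, -0.138, -0.0]
wrist_force: [-0.1, 0.5, -0.0]
opening: 0.648
grasp_force: 0.0
```

Request:
send_rows --commands '[[[0,0,0,0,0,0],[0,0,0,0,0,0],[0,0,0,0,0,0],[0,0,0,0,0,0],[0,0,0,0,0,0],[0,0,0,0,0,0],[0,0,0,0,0,0]]]' --jaw 0

```text
time_s: 11.28
eef_pos: [0.4659, 0.3115, 0.1799]
eef_rot: [-0.001, 0.991, -0.137, 0.001]
wrist_force: [-0.8, -0.9, 7.5]
opening: 0.34
grasp_force: 60.8
```

Request:
send_rows --commands '[[[0,0,-0.6,0,0,0],[0,0,-0.9,0,0,0],[0,0,-0.9,0,0,-0.8],[0,0,-0.9,0,0,-0.9],[0,0,-0.4,0,0,-0.9],[0,0,0,0,0,-0.9],[0,0,0,0,0,-0.9],[0,0,0,0,0,-0.9]]]'

```text
time_s: 11.95
eef_pos: [0.4649, 0.3113, 0.29]
eef_rot: [-0.0, 0.992, 0.129, 0.001]
wrist_force: [0.6, -0.0, -1.2]
opening: 0.34
grasp_force: 59.9
```

Request:
send_rows --commands '[[[0,0,0,0,0,-0.9],[0,0,0,0,0,-0.9],[0,0,0,0,0,-0.9],[0,0,0,0,0,-0.9],[0,0,0,0,0,-0.9],[0,0,0,0,0,-0.9],[0,0,0,0,0,-0.9],[0,0,0,0,0,-0.9]]]'

```text
time_s: 12.62
eef_pos: [0.4648, 0.3113, 0.2894]
eef_rot: [-0.0, 0.882, 0.47, 0.0]
wrist_force: [-0.1, 0.4, -1.3]
opening: 0.335
grasp_force: 59.9
```

Run:
```python
from h import *
plan([*fix(-.074,0),.12],78.2)
```

```text
t 12.62 grasp [0.4649 0.3113 0.1347] yaw 56.12 tiltxy [0.0001 0.0001] F [-0.1  0.4 -1.3] open 0.335 gf 59.9
 shift units NOW axes [-8.255  7.418  0.489]  turnz units -3.853
 shift units AFTER turn axes [-10.438   3.771   0.49 ]
```

Request:
send_rows --commands '[[[0,0,0,0,0,-0.9],[0,0,0,0,0,-0.9],[0,0,0,0,0,-0.9],[0,0,0,0,0,-0.9],[-0.6,0.2,0,0,0,-0.25],[-0.9,0.33,0,0,0,0],[-0.9,0.33,0,0,0,0],[-0.9,0.33,0,0,0,0]]]'

```text
time_s: 13.28
eef_pos: [0.4784, 0.2061, 0.2894]
eef_rot: [0.0, 0.777, 0.629, 0.0]
wrist_force: [0.0, 0.4, -0.8]
opening: 0.337
grasp_force: 59.9
```

Request:
send_rows --commands '[[[-0.9,0.33,0,0,0,0],[-0.9,0.33,0,0,0,0],[-0.9,0.33,0,0,0,0],[-0.9,0.33,0,0,0,0],[-0.9,0.33,0,0,0,0],[-0.9,0.33,0,0,0,0],[-0.9,0.33,0,0,0,0],[-0.7,0.3,0,0,0,0]]]'

```text
time_s: 13.95
eef_pos: [0.5112, -0.0167, 0.2895]
eef_rot: [0.0, 0.778, 0.629, 0.0]
wrist_force: [0.7, 0.8, -0.2]
opening: 0.338
grasp_force: 59.9
```

Run:
```python
from h import *
imaging.camera("top");imaging.camera("top")
plan([*fix(-.074,0),.070],78.2)
look("wrist","cross");p,C=look("wrist","leg_b")
cv2.imwrite("pics/w4.png",p["image"])
```

```text
t 14.05 grasp [ 0.5122 -0.0179  0.1351] yaw 77.71 tiltxy [ 0.0015 -0.0012] F [-0.2 -0.5 -0.2] open 0.338 gf 59.8
 shift units NOW axes [-0.017 -0.021  2.169]  turnz units -0.086
 shift units AFTER turn axes [-0.018 -0.018  2.169]
wrist cross 0.95 [206.  13.] c [478.9 123.1] size [ 9.7 21.4] head 168.6 z 0.0312 bgr [9. 8. 8.] fix [-134.9  131.8]
wrist cross 0.61 [320. 306.] c [513.1  -9.1] size [105.6  30.3] head 77.8 z 0.1411 bgr [79. 76. 74.] fix [-74.4   9.4]
wrist leg_b 0.83 [448. 310.] c [573.1 -69.8] size [31.8 90.2] head 168.7 z 0.0461 bgr [183. 176. 173.] fix [ -3.2 -37.7]
wrist leg_b 0.82 [453. 194.] c [590.4   6.2] size [30.6 90.7] head 167.0 z 0.0462 bgr [78. 75. 74.] fix [-1.9 40.2]
```

View pics/w4.png

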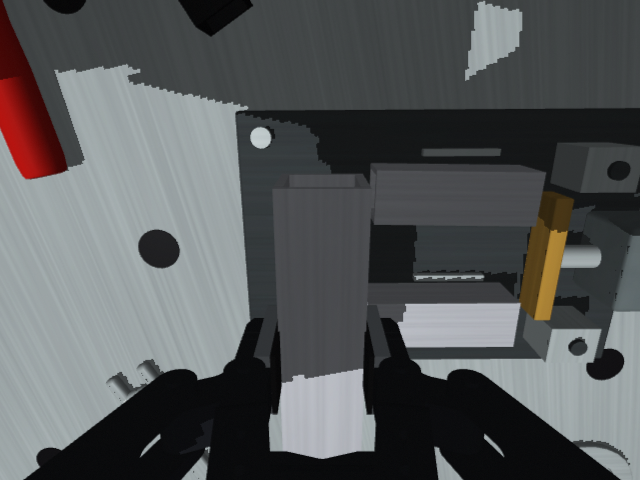

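The wrist view shows the cross at (320,300), squared to the fixture behind the legs at (455,195) and (448,310). The front finger is lined up with the space between them.

Request:
send_rows --commands '[[[-0.03,0,0.5,0,0,-0.08],[0,0,0.8,0,0,0],[0,0,0.7,0,0,0],[0,0,0.5,0,0,0],[0,0,0.2,0,0,0],[0,0,0,0,0,0],[0,0,0,0,0,0]]]'

```text
time_s: 14.83
eef_pos: [0.5113, -0.015, 0.2085]
eef_rot: [-0.0, 0.775, 0.632, 0.0]
wrist_force: [0.9, -0.7, -0.3]
opening: 0.338
grasp_force: 59.9
```

Run:
```python
from h import *
imaging.camera("top")
plan([*fix(-.074,0),.040],78.2)
look("wrist","cross");look("side","cross")
```

```text
t 14.88 grasp [ 0.5118 -0.0153  0.0544] yaw 78.42 tiltxy [ 0.0013 -0.0003] F [-0.3  0.5 -0.3] open 0.335 gf 59.9
 shift units NOW axes [-0.1    0.012  0.48 ]  turnz units 0.039
 shift units AFTER turn axes [-0.1    0.013  0.48 ]
wrist cross 0.65 [320. 306.] c [512.6  -6.6] size [105.8  30.3] head 78.5 z 0.0604 bgr [96. 92. 91.] fix [-75.4  11.7]
side cross 0.92 [242. 352.] c [447.4 435. ] size [ 31.3 124. ] head 110.5 z 0.0311 bgr [194. 110.  66.] fix [-229.5  430.6]
side cross 0.87 [322. 355.] c [297.  360.7] size [121.   36.9] head 68.1 z 0.0313 bgr [142.  82.  56.] fix [-361.6  327.2]
side cross 0.79 [300. 289.] c [463.3 177.4] size [ 33.1 125.5] head 109.9 z 0.0315 bgr [46. 45. 43.] fix [-161.3  181.7]
side cross 0.72 [294. 218.] c [641.4 -46.5] size [69.  31.1] head 87.1 z 0.0435 bgr [ 79. 123. 145.] fix [58.8 -1. ]
```

Request:
send_rows --commands '[[[-0.1,0,0.2,0,0,0.03],[0,0,0.15,0,0,0],[0,0,0.1,0,0,0],[0,0,0.03,0,0,0],[0,0,0,0,0,0],[0,0,0,0,0,0]]]'

```text
time_s: 15.58
eef_pos: [0.5105, -0.0189, 0.1949]
eef_rot: [-0.0, 0.776, 0.631, -0.0]
wrist_force: [-7.9, 0.2, 16.5]
opening: 0.342
grasp_force: 62.1
```

Run:
```python
from h import *
imaging.camera("top")
plan([*fix(-.064,0),.040],78.2)
look("wrist","cross");look("top","leg_b")
```

```text
t 15.63 grasp [ 0.5103 -0.0189  0.0401] yaw 78.19 tiltxy [-0.0012 -0.0001] F [-7.5 -0.2 16. ] open 0.339 gf 62.1
 shift units NOW axes [0.027 0.37  0.004]  turnz units -0.001
 shift units AFTER turn axes [0.027 0.37  0.005]
wrist cross 0.55 [322. 305.] c [511.  -10.2] size [106.1  30.2] head 78.2 z 0.0462 bgr [103.  99.  97.] fix [-76.2   7.8]
top leg_b 0.53 [329. 198.] c [622.1  -1.7] size [27.3 25.4] head 89.3 z 0.0457 bgr [90.  86.5 85. ] fix [30.8 38.9]
top leg_b 0.42 [355. 208.] c [602.7 -76.5] size [29.2 28.4] head 80.1 z 0.0458 bgr [189. 181. 178.] fix [ 27.1 -38.3]
```

Request:
send_rows --commands '[[[0,0,-0.05,0,0,0],[0,0,0,0,0,0],[0,0,0,0,0,0],[0,0,0,0,0,0],[0,0,0,0,0,0]]]' --jaw 0.45

```text
time_s: 16.25
eef_pos: [0.5104, -0.0187, 0.1949]
eef_rot: [-0.0, 0.776, 0.631, -0.0]
wrist_force: [-0.2, -0.5, -0.2]
opening: 0.446
grasp_force: 0.0
```

Run:
```python
from h import *
imaging.camera("top")
plan([*fix(-.064,0),.037],78.2)
look("wrist","cross");look("wrist","leg_b")
```

```text
t 16.3 grasp [ 0.5103 -0.0186  0.0403] yaw 78.19 tiltxy [-0.0005  0.0002] F [-0.4 -0.9  0.2] open 0.451 gf 0.0
 shift units NOW axes [0.017 0.371 0.109]  turnz units -0.001
 shift units AFTER turn axes [0.017 0.371 0.109]
wrist cross 0.64 [323. 308.] c [511.1 -10.1] size [105.6  30.2] head 78.3 z 0.0462 bgr [104. 100.  98.] fix [-76.1   8. ]
wrist leg_b 0.79 [576. 403.] c [582.9 -71.3] size [31.4 71.6] head 169.2 z 0.046 bgr [85. 81. 80.] fix [  6.7 -37.2]
wrist leg_b 0.68 [518. 240.] c [583.5   7.6] size [31.2 76.9] head 167.1 z 0.0462 bgr [102.  98.  96.] fix [-8.9 40.1]
```

The cross lies flat, squared and centred, and the grip has opened to 38 mm. Next I push gently with the rear finger in small steps.

Request:
send_rows --commands '[[[0,0,0.1,0,0,0],[0,0.06,0,0,0,0],[0,0.06,0,0,0,0],[0,0.06,0,0,0,0],[0,0.06,0,0,0,0],[0,0.06,0,0,0,0],[0,0.06,0,0,0,0],[0,0.06,0,0,0,0]]]'

```text
time_s: 17.17
eef_pos: [0.5231, -0.0213, 0.1923]
eef_rot: [-0.0, 0.776, 0.631, -0.0]
wrist_force: [-1.1, 0.6, -0.9]
opening: 0.447
grasp_force: 0.2
```

Request:
send_rows --commands '[[[0,0.05,0,0,0,0],[0,0.05,0,0,0,0],[0,0.05,0,0,0,0],[0,0.05,0,0,0,0],[0,0.05,0,0,0,0],[0,0.05,0,0,0,0],[0,0,0,0,0,0]]]'

```text
time_s: 17.75
eef_pos: [0.5319, -0.0231, 0.1923]
eef_rot: [0.0, 0.776, 0.631, 0.0]
wrist_force: [-2.8, -0.3, -0.3]
opening: 0.456
grasp_force: 0.9
```

Run:
```python
from h import *
imaging.camera("top")
plan([*fix(-.045,0),.037],78.2)
print(tofix(state()[2])*1000)
look("wrist","cross");p,C=look("wrist","leg_b");cv2.imwrite("pics/w5.png",p["image"])
```

```text
t 17.8 grasp [ 0.5319 -0.0232  0.0376] yaw 78.19 tiltxy [ 0.0004 -0.0001] F [-0.8  0.5 -0.2] open 0.447 gf 0.5
 shift units NOW axes [0.018 0.27  0.019]  turnz units -0.001
 shift units AFTER turn axes [0.018 0.27  0.019]
[-53.10309939  -0.52847993]
wrist cross 0.61 [310. 306.] c [528.8 -12. ] size [102.2  30.3] head 78.2 z 0.0462 bgr [117. 113. 110.] fix [-58.4   9.7]
wrist leg_b 0.86 [496. 242.] c [594.2   6.1] size [31.  91.1] head 168.2 z 0.0462 bgr [115. 110. 108.] fix [ 1.9 40.8]
wrist leg_b 0.59 [518. 388.] c [578.5 -70.2] size [30.8 90.9] head 168.3 z 0.046 bgr [96. 92. 91.] fix [  2.1 -37. ]
```

View pics/w5.png

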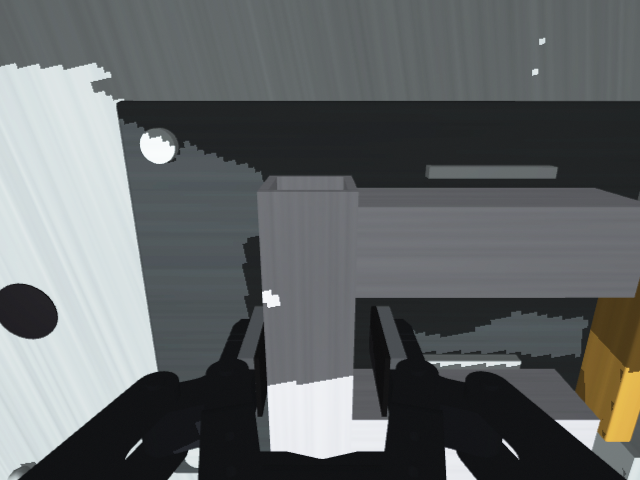

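The wrist view shows both legs' rear ends, at about (357,240) and (352,400), closed against the cross, with the rear finger pushing behind it. Legs at fixture x of about +2, so I continue gently.

Request:
send_rows --commands '[[[0,0.03,0,0,0,0],[0,0.03,0,0,0,0],[0,0.03,0,0,0,0],[0,0.03,0,0,0,0],[0,0.03,0,0,0,0],[0,0.03,0,0,0,0],[0,0.03,0,0,0,0],[0,0.03,0,0,0,0]]]'

```text
time_s: 18.67
eef_pos: [0.5388, -0.0246, 0.1923]
eef_rot: [-0.0, 0.776, 0.631, -0.0]
wrist_force: [-3.2, 0.8, 2.3]
opening: 0.45
grasp_force: 1.8
```

Request:
send_rows --commands '[[[0,0.03,0,0,0,0],[0,0.03,0,0,0,0],[0,0.03,0,0,0,0],[0,0.03,0,0,0,0],[0,0.02,0,0,0,0],[0,0.02,0,0,0,0],[0,0,0,0,0,0]]]'

```text
time_s: 19.25
eef_pos: [0.5418, -0.025, 0.1918]
eef_rot: [-0.003, 0.776, 0.631, -0.002]
wrist_force: [-12.6, 2.3, 10.5]
opening: 0.45
grasp_force: 6.2
```

Run:
```python
from h import *
for i in range(3):
    imaging.camera("top");s,R,g,y=state();print(s["time_s"],np.round(tofix(g)*1000,1),g[2].round(4),y.round(2),(np.array([[np.cos(FY),np.sin(FY)],[-np.sin(FY),np.cos(FY)]])@s["wrist_force"][:2]).round(1),s["wrist_force"][2].round(1))
look("wrist","cross");look("wrist","leg_b")
```

```text
19.3 [-44.1  -0.4] 0.0372 78.22 [-11.5  -0.5] 10.2
19.35 [-44.1  -0.3] 0.0372 78.22 [-11.7   0.4] 10.8
19.4 [-44.1  -0.3] 0.0371 78.22 [-12.6  -0.1] 10.3
wrist cross 0.94 [312. 307.] c [537.6 -13.8] size [102.2  30.3] head 78.3 z 0.0462 bgr [123. 118. 116.] fix [-49.4   9.8]
wrist leg_b 0.98 [498. 246.] c [604.4   4.1] size [32.  94.1] head 167.3 z 0.0462 bgr [121. 116. 114.] fix [12.2 41. ]
wrist leg_b 0.56 [515. 391.] c [586.9 -67.8] size [37.4 97.1] head 157.7 z 0.046 bgr [102.  97.  96.] fix [  9.9 -33. ]
```

Request:
send_rows --commands '[[[0,0,-0.02,0,0,0],[0,0.02,-0.02,0,0,0],[0,0.02,-0.01,0,0,0],[0,0.02,0,0,0,0],[0,0.02,0,0,0,0],[0,0,0,0,0,0]]]'

```text
time_s: 20.1
eef_pos: [0.545, -0.0258, 0.1928]
eef_rot: [-0.001, 0.776, 0.631, -0.001]
wrist_force: [-4.7, 1.6, -2.5]
opening: 0.45
grasp_force: 2.5
```

```bash
cat > m.py <<'E'
from h import *
for i in range(2):
    imaging.camera("top");s,R,g,y=state();print(s["time_s"],np.round(tofix(g)*1000,1),g[2].round(4),y.round(2),(np.array([[np.cos(FY),np.sin(FY)],[-np.sin(FY),np.cos(FY)]])@s["wrist_force"][:2]).round(1),s["wrist_force"][2].round(1))
look("wrist","cross");look("wrist","leg_b")
E
python3 m.py
```

```text
20.15 [-40.2  -0.4] 0.0381 78.2 [-5.6  0.7] -2.6
20.2 [-40.3  -0.4] 0.0381 78.2 [-4.7  0.3] -1.9
wrist cross 0.67 [310. 310.] c [541.6 -14.8] size [102.3  30.6] head 78.4 z 0.047 bgr [125. 120. 118.] fix [-45.3   9.7]
wrist leg_b 0.9 [497. 243.] c [608.    4.9] size [34.7 93.4] head 167.6 z 0.0465 bgr [123. 118. 116.] fix [15.7 42.5]
wrist leg_b 0.66 [512. 385.] c [590.8 -69.7] size [38. 91.] head 158.6 z 0.0463 bgr [103.  99.  98.] fix [ 14.1 -34.1]
```

Request:
send_rows --commands '[[[0,0,0.015,0,0,0],[0,0.02,0,0,0,0],[0,0.02,0,0,0,0],[0,0.02,0,0,0,0],[0,0.02,0,0,0,0],[0,0.02,0,0,0,0],[0,0.02,0,0,0,0],[0,0,0,0,0,0]]]'

```text
time_s: 21.07
eef_pos: [0.5483, -0.0265, 0.1923]
eef_rot: [-0.002, 0.776, 0.631, -0.001]
wrist_force: [-6.0, 1.8, -1.6]
opening: 0.45
grasp_force: 3.3
```

```bash
python3 m.py
```

```text
21.1167 [-37.   -0.4] 0.0376 78.2 [-6.4  0.3] -0.5
21.1667 [-37.   -0.4] 0.0376 78.2 [-6.8 -0.3] -1.6
wrist cross 0.56 [311. 308.] c [544.5 -15.4] size [102.7  30.3] head 78.2 z 0.0465 bgr [127. 122. 120.] fix [-42.4   9.7]
wrist leg_b 0.79 [516. 387.] c [594.1 -73.2] size [30.3 90.4] head 168.5 z 0.0461 bgr [105. 100.  99.] fix [ 18.  -36.8]
wrist leg_b 0.78 [497. 246.] c [611.3   2.5] size [31.5 93.7] head 167.8 z 0.0463 bgr [125. 120. 118.] fix [19.4 40.9]
```

Near home: the cross reads -42 and the legs about +18. Continuing.

Request:
send_rows --commands '[[[0,0.02,0.01,0,0,0],[0,0.02,0,0,0,0],[0,0.02,0,0,0,0],[0,0.02,0,0,0,0],[0,0,0,0,0,0],[0,0,0,0,0,0]]]'

```text
time_s: 21.87
eef_pos: [0.5497, -0.0267, 0.1919]
eef_rot: [-0.003, 0.776, 0.631, -0.002]
wrist_force: [-10.9, 1.6, 3.0]
opening: 0.447
grasp_force: 5.8
```

```bash
python3 m.py
```

```text
21.9167 [-36.   -0.4] 0.0372 78.22 [-12.2  -0.9] 4.0
21.9667 [-36.   -0.4] 0.0372 78.22 [-11.9  -0.8] 4.7
wrist cross 0.86 [311. 306.] c [545.6 -15.7] size [102.6  30.5] head 78.2 z 0.0462 bgr [127. 123. 120.] fix [-41.2   9.6]
wrist leg_b 0.63 [518. 392.] c [594.7 -69.3] size [38. 97.] head 157.6 z 0.046 bgr [105. 101. 100.] fix [ 17.8 -32.9]
wrist leg_b 0.56 [496. 245.] c [612.3   2.4] size [32.5 94.5] head 166.7 z 0.0462 bgr [125. 120. 118.] fix [20.3 41. ]
```

Request:
send_rows --commands '[[[0,0.02,-0.01,0,0,0],[0,0.02,-0.01,0,0,0],[0,0.02,0,0,0,0],[0,0,0,0,0,0],[0,0,0,0,0,0]]]'

```text
time_s: 22.58
eef_pos: [0.5504, -0.0268, 0.1918]
eef_rot: [-0.004, 0.776, 0.631, -0.003]
wrist_force: [-15.7, 2.2, 4.8]
opening: 0.451
grasp_force: 7.9
```

```bash
python3 m.py
```

```text
22.6333 [-35.9  -0.3] 0.0371 78.24 [-16.4  -1.8] 5.1
22.6833 [-36.   -0.4] 0.0371 78.23 [-15.9  -1.3] 5.8
wrist cross 0.69 [310. 306.] c [545.7 -15.4] size [102.1  30.8] head 78.1 z 0.0463 bgr [127. 122. 120.] fix [-41.2   9.9]
wrist leg_b 0.79 [519. 389.] c [593.5 -68. ] size [39.2 96.2] head 155.7 z 0.046 bgr [105. 101.  99.] fix [ 16.3 -31.8]
wrist leg_b 0.59 [496. 244.] c [612.    4.5] size [34.7 92.3] head 168.0 z 0.0462 bgr [125. 120. 118.] fix [19.7 42.9]
```

Request:
send_rows --commands '[[[0,0.02,0,0,0,0],[0,0.01,0,0,0,0],[0,0,0,0,0,0],[0,0,0,0,0,0]]]'

```text
time_s: 23.22
eef_pos: [0.5507, -0.0269, 0.1918]
eef_rot: [-0.005, 0.776, 0.631, -0.004]
wrist_force: [-18.7, 2.4, 8.4]
opening: 0.451
grasp_force: 9.5
```

```bash
python3 m.py
python3 - <<'E'
from h import *
w=imaging.camera("wrist");s=imaging.camera("top")
a=cv2.resize(w["image"][150:480,220:640],(764//2,300));b=cv2.resize(s["image"][150:280,280:400],(382,414),interpolation=2)
cv2.imwrite("pics/end.png",np.hstack([cv2.resize(w["image"][150:480,220:640],(420,414)),b[:, :380]]))
E
```

```text
23.2667 [-36.   -0.3] 0.037 78.25 [-19.6  -1.5] 8.7
23.3167 [-35.9  -0.3] 0.037 78.24 [-19.1  -1.2] 8.4
wrist cross 0.98 [310. 306.] c [545.6 -15. ] size [101.3  30.3] head 78.3 z 0.0462 bgr [127. 122. 120.] fix [-41.4  10.2]
wrist leg_b 0.98 [520. 393.] c [595.9 -73. ] size [29.3 92.2] head 168.4 z 0.046 bgr [105. 101.  99.] fix [ 19.8 -36.3]
wrist leg_b 0.8 [499. 246.] c [612.1   2.4] size [31.1 93.1] head 168.2 z 0.0462 bgr [125. 120. 118.] fix [20.1 40.9]
```

View pics/end.png

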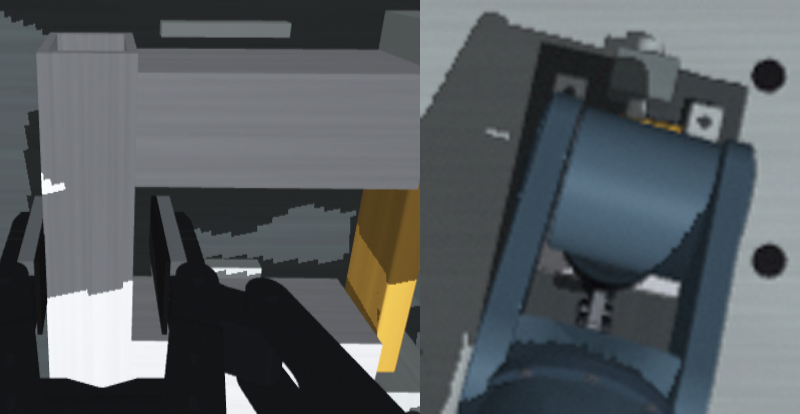

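The picture shows both joints closed at crop (135,110) and (132,310). Both legs measure +20 mm, on the stops, and I'm holding about 19 N with no further movement. Handing in.

```bash
python3 -c "
from bench import ctrl
print(ctrl.hand_in())"
```

```text
the job is handed in; nothing more can be done
None
```

I handed the job in at about 23 s: both legs measure on the stops with no visible gap at the cross joints, and the arm is still pushing with about 19 N. I don't have the judge's result.

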